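Stock the picking bins with infusion bottles in order of size

ROBOT

A 6-joint arm with a two-finger parallel gripper is mounted at the origin on the work surface. World frame = base frame: x ahead of the robot, y to its left, z up, the work surface at z = 0. Lengths are in m, angles in degrees, forces in N, time in s.
With the tool pointing down it reaches from about 0.375 to 0.975 m from the base axis. Payload 3.8 kg.
Tool frame: the origin (TCP) lies on the front face of the gripper's body, between the roots of the fingers; the fingertips stand 73 mm ahead of it and the grasp point (between the pads) lies 54 mm ahead of it; z points along the fingers, y is the line along which they close (so a half turn about z gives the same grasp; the last joint's range is limited). The gripper opens to 85 mm and grips with 20 to 120 N. Pads are 22 mm wide; open, the fingers measure 114 mm over their backs; the gripper's body (76 mm by 85 mm) begins 54 mm behind the grasp point. The pads swing forward as they close: fully open they stand 13 mm farther back than shut.
Start: joints at [-66.056, 15.12, 91.902, -0, 72.978, -2.114], TCP at [0.297, -0.606, 0.304] pointing down, gripper open.
Joint ranges: [-150.88, 150.88], [-54.13, 125.18], [17.81, 147.31], [-75.09, 255.09], [0, 152.58], [-146.25, 146.25]. Speed limits (degrees/s): [147.25, 147.25, 180, 180, 180, 180].

INTERFACE

Orientations are given as a 3x3 rotation matrix whose columns are the frame's x, y, z axes.
In Python, from cell import env gives the robot as it stands.
- The arm moves only by the tool send_path, called after "Call:" as name(argument=value, ...) on one line, values as JSON. Schema: {"type":"object","properties":{"motion":{"type":"array","items":{"type":"object","properties":{"dx":{"type":"number"},"dy":{"type":"number"},"dz":{"type":"number"},"spin":{"type":"number"}},"additionalProperties":false},"minItems":1,"maxItems":20},"aperture":{"type":"number"},"only":{"type":"string"},"quiet":{"type":"boolean"},"lines":{"type":"string"}},"required":["motion"],"additionalProperties":false}. motion is a list of rows, 1 to 20 of them, each an object with the fields dx, dy, dz (the shift in a scale on which 1.0 is 75 cm), spin (a turn about the tool's z in a scale on which 1.0 is 360 degrees); a field left out counts as zero; each row is the pose to reach, as a shift and turn from the pose commanded when the call began, along the tool's axes at that moment; what a row does not reach only later rows make up. A row lasts 1/10 s, in which the tool goes at most 0.05 m and 8.59 degrees, less where a joint would pass 70% of its speed; a pose out of reach is approached as far as the arm can. aperture is the finger opening in m, set as the call begins (left out keeps the last). The fingers move at their own pace and stop on an object; the grip force is fixed at half the most. Time passes only in rows, so rows that do not move let the fingers close. The tool returns the time, the measured TCP pose, the force, the opening and the grip force at its end. only (a regular expression) keeps the lines of the reply that match it, lines (a string "A,B") keeps lines A to B, and quiet returns only ok. Input that does not fit is refused with a message, and nothing moves.
- env.get_obs(): the state, without advancing time (a new reading comes with each control period).
- env.grab_frame(name): name is "side" or "top"; returns the picture (480x640x3 uint8, red, green, blue); there is no depth.
- env.camera_params(name): a dict with "vertical_fov" (degrees; the focal length in pixels is half the picture's height over the tangent of half this angle, whatever the lens; pixels are square), "cx", "cy" (the principal point, pixels), "view" (4x4, takes a point from world to camera coordinates). Camera axes: x right, y up, looking along -z (the intrinsics and any distortion apply to the point x, -y, -z); pixel columns grow to the right and rows downward; lengths in m; the calibration is good to about 2 mm. A picture is of the moment at which its call begins. camera_params takes no time and is no camera call.
- env.sign_off(): hands the job in; it is judged then, once.
The state is a dict: "time": time; "qpos": joint angles; "qd": joint speeds; "joint_torque": joint torques, N m; "eef_pos": TCP position; "eef_rot": TCP orientation; "ft_force": force on the tool from outside, world axes, zero at the start; "moment": the same for the moment, N m; "grip_width": finger opening in m; "grasp_force": force on a finger pad.
Only numpy, scipy, OpenCV 4.12 (cv2) and the standard library are available. Lean on these libraries where they do the work, as an engineer would, in place of code of your own. Each camera call takes 0.05 s, during which the arm holds its last target. There are 200 camera calls.

TASK

Stock the row of four blue bins with the four white-capped infusion bottles that stand loose in front of it, one standing upright in each bin, in order of size: the smallest in the bin at the end of the row next to the steel tray with the syringes, then each next larger one, so that the largest stands farthest from the tray. Keep the bottles upright, set each one down gently on the floor of its bin rather than dropping it, and let go of them all.

Things in the scene. Friction and masses are not known exactly. Their poses are not given: they have to be found in the camera images.
- bottle_small: the smallest of four milky-white infusion bottles of one shape: round body 36 mm in diameter, 70 mm tall overall, paper label band; on top a round white cap 26 mm in diameter and 14 mm high, below it a neck 12 mm long, 4 mm narrower than the cap, then the sloping shoulder. 50 g, give or take a quarter. Stands upright. Origin: centre of its underside; z up; round, so yaw means nothing.
- bottle_medium: the second smallest of four milky-white infusion bottles of one shape: round body 42 mm in diameter, 88 mm tall overall, paper label band; on top a round white cap 26 mm in diameter and 14 mm high, below it a neck 12 mm long, 4 mm narrower than the cap, then the sloping shoulder. 90 g, give or take a quarter. Stands upright. Origin: centre of its underside; z up; round, so yaw means nothing.
- bottle_large: the second largest of four milky-white infusion bottles of one shape: round body 50 mm in diameter, 112 mm tall overall, paper label band; on top a round white cap 28 mm in diameter and 14 mm high, below it a neck 12 mm long, 4 mm narrower than the cap, then the sloping shoulder. 160 g, give or take a quarter. Stands upright. Origin: centre of its underside; z up; round, so yaw means nothing.
- bottle_xlarge: the largest of four milky-white infusion bottles of one shape: round body 62 mm in diameter, 142 mm tall overall, paper label band; on top a round white cap 30 mm in diameter and 14 mm high, below it a neck 12 mm long, 4 mm narrower than the cap, then the sloping shoulder. 330 g, give or take a quarter. Stands upright. Origin: centre of its underside; z up; round, so yaw means nothing.
- bin_a: one of four identical empty blue bins fixed side by side in a row on the white strip; which stands where varies. 110 mm deep (its x), 98 mm wide (its y); walls 2.5 mm thick, 48 mm high, the front (its -x side, towards the robot) only 20 mm, with a blank label card. Inside 105 by 93 mm. Origin: centre of its underside, 6 mm above the counter; the inner floor is 3 mm above the origin.
- bin_b: one of four identical empty blue bins fixed side by side in a row on the white strip; which stands where varies. 110 mm deep (its x), 98 mm wide (its y); walls 2.5 mm thick, 48 mm high, the front (its -x side, towards the robot) only 20 mm, with a blank label card. Inside 105 by 93 mm. Origin: centre of its underside, 6 mm above the counter; the inner floor is 3 mm above the origin.
- bin_c: one of four identical empty blue bins fixed side by side in a row on the white strip; which stands where varies. 110 mm deep (its x), 98 mm wide (its y); walls 2.5 mm thick, 48 mm high, the front (its -x side, towards the robot) only 20 mm, with a blank label card. Inside 105 by 93 mm. Origin: centre of its underside, 6 mm above the counter; the inner floor is 3 mm above the origin.
- bin_d: one of four identical empty blue bins fixed side by side in a row on the white strip; which stands where varies. 110 mm deep (its x), 98 mm wide (its y); walls 2.5 mm thick, 48 mm high, the front (its -x side, towards the robot) only 20 mm, with a blank label card. Inside 105 by 93 mm. Origin: centre of its underside, 6 mm above the counter; the inner floor is 3 mm above the origin.
- bin_strip: white strip fixed on the counter under the four bins, 440 mm long (its y), 125 mm wide (its x), 6 mm thick; its place and yaw vary. The row of bins runs along its y axis, bin centres at about -157.5, -52.5, +52.5 and +157.5 mm (a few mm play). Origin: centre of its underside, on the counter; z up.
- tray: shallow stainless steel injection tray with syringes in it, 220 by 140 by 23 mm, fixed on the counter off one end of the row of bins, either the robot's left (+y) or its right (-y); a round lidded steel canister stands off the other end. Origin: centre of its underside.

How it is judged:
By the outcome, as a careful person would: the job done as asked, in the order asked, and still so for the second after the job is handed in, with the robot touching nothing.
It also fails if it takes over 106 s, if anything falls off the work surface, if the arm or the gripper's body presses on something with over 40 N, if the wrist force passes 120 N, or if a joint passes its speed limit or range.

## Working session

There is one attempt and no reset: what is moved stays moved. The work goes in short steps, Python scripts to look and compute and a tool call to move; the robot and the scene stay as the last step left them, time stands still between calls to the robot, and variables do not carry over. Pictures are saved under pics/ and viewed, at most 14 in all, crops included, and the job is handed in when it is done.

```bash
ls; mkdir -p pics; python3 - <<'E'
from cell import env
import cv2
for n in("side","top"):
    print(n,env.camera_params(n)); cv2.imwrite(f"pics/{n}0.png",env.grab_frame(n)[:,:,::-1])
o=env.get_obs();print(o["eef_rot"],o["time"],o["grip_width"])
E
```

```text
cell.py
pics
side {'vertical_fov': 50.40751077143376, 'cx': 322.61890391060564, 'cy': 251.14583305538105, 'view': array([[-0.99879217, -0.04839636,  0.00848503,  0.54536471],
       [ 0.03302457, -0.53336192,  0.84524224, -0.04500432],
       [-0.03638106,  0.84450154,  0.53431598, -1.04491977],
       [ 0.        ,  0.        ,  0.        ,  1.        ]])}
top {'vertical_fov': 54.453153147491356, 'cx': 322.8090507982677, 'cy': 245.50155109782574, 'view': array([[-0.02729024, -0.99919891, -0.02927085,  0.02106448],
       [ 0.98769425, -0.0314639 ,  0.15319952, -0.53949725],
       [-0.15399777, -0.0247298 ,  0.98776167, -0.86502672],
       [ 0.        ,  0.        ,  0.        ,  1.        ]])}
[[ 8.98347792e-01  4.39284162e-01 -8.18122297e-04]
 [ 4.39284916e-01 -8.98345867e-01  1.86153430e-03]
 [ 8.27857498e-05 -2.03169401e-03 -9.99997933e-01]] 0.1 0.08536557627723254
```

View pics/side0.png

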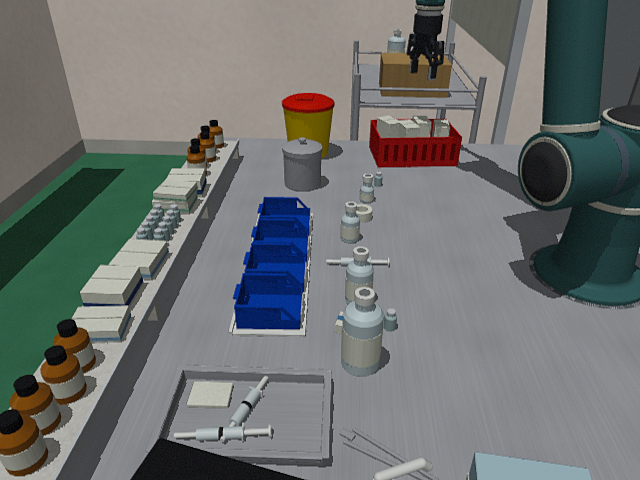

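View pics/top0.png

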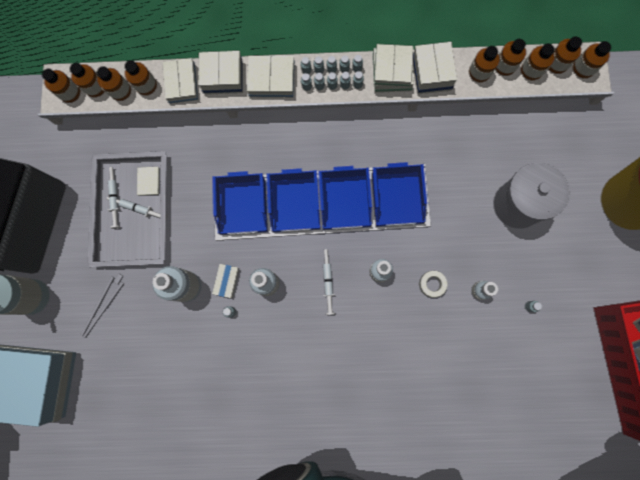

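The top view shows the tray on the left (+y), at about (130,210), and the bins at (240..400,200). Bottle caps are near (163,282), (263,280), (381,268) and (489,289); the tiny vials at (229,312) and (535,307) are decoys. The side view shows the same caps at (366,297), (361,255), (350,207) and (368,179). I'll zoom in to get the cap outlines.

```bash
python3 - <<'E'
import cv2,numpy as np
t=cv2.imread("pics/top0.png");s=cv2.imread("pics/side0.png")
def c(im,u,v,w,h,k): return cv2.resize(im[v-h:v+h,u-w:u+w],None,fx=k,fy=k,interpolation=cv2.INTER_CUBIC)
T=np.hstack([c(t,u,v,25,25,4) for u,v in((170,283),(263,282),(381,271),(486,290))])
S=np.hstack([c(s,u,v,25,25,4) for u,v in((366,300),(361,258),(350,210),(368,181))])
cv2.imwrite("pics/caps.png",np.vstack([T,S]))
E
```

```text
(no output)
```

View pics/caps.png

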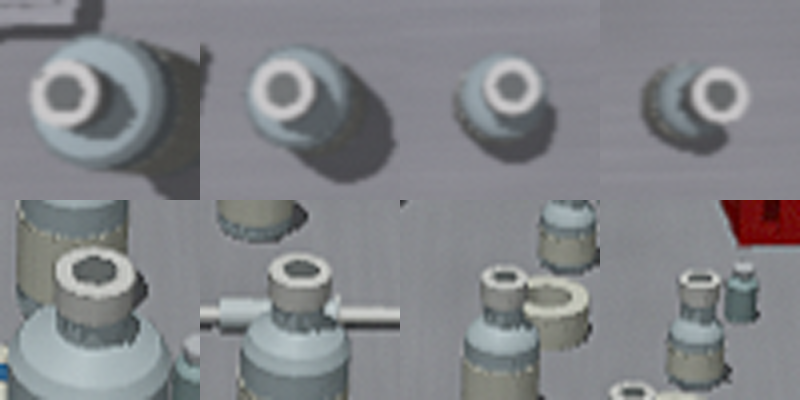

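Top row, caps in the top view: white rings centred at about (161,282), (259,280), (384,268) and (491,289). Bottom row, side view: the same ring tops with a darker hole. Next I fit the rings and triangulate them, then get the bins from the blue mask.

```bash
cat > h.py <<'E'
import cv2,numpy as np
from cell import env
def ray(n,u,v):
    p=env.camera_params(n);f=240/np.tan(np.radians(p["vertical_fov"]/2));V=p["view"]
    d=V[:3,:3].T@np.array([(u-p["cx"])/f,-(v-p["cy"])/f,-1]);return -V[:3,:3].T@V[:3,3],d/np.linalg.norm(d)
def plane(n,u,v,z):
    c,d=ray(n,u,v);return c+d*(z-c[2])/d[2]
def tri(a,b):
    A=0;B=0;L=[ray("top",*a),ray("side",*b)]
    for c,d in L: M=np.eye(3)-np.outer(d,d);A=A+M;B=B+M@c
    x=np.linalg.solve(A,B);return x,max(np.linalg.norm((np.eye(3)-np.outer(d,d))@(x-c)) for c,d in L)
def ring(im,u,v,thr,r=13):
    u,v=int(u),int(v);g=cv2.resize(im[v-r:v+r,u-r:u+r].min(2),None,fx=8,fy=8,interpolation=cv2.INTER_CUBIC)
    cs,_=cv2.findContours((g>thr).astype(np.uint8),0,2)
    k=max(cs,key=cv2.contourArea);(x,y),ax,_=cv2.fitEllipse(cv2.convexHull(k))
    return (u-r+(x+.5)/8-.5,v-r+(y+.5)/8-.5),np.round(np.array(ax)/8,1)
E
python3 - <<'E'
from h import *
np.set_printoptions(precision=4,suppress=True)
t=cv2.imread("pics/top0.png");s=cv2.imread("pics/side0.png")
T=[(161,282),(259,280),(384,268),(491,289)];S=[(365,292),(361,251),(350,203),(368,176)]
for a,b in zip(T,S):
    g=s[b[1]-8:b[1]+10,b[0]-12:b[0]+12].min(2)
    pa,xa=ring(t,*a,180);pb,xb=ring(s,*b,200)
    print(np.round(pa,1),xa,np.round(pb,1),xb,g.max(),*tri(pa,pb), "click",*tri(a,b))
hsv=cv2.cvtColor(t,cv2.COLOR_BGR2HSV)
m=cv2.inRange(hsv,(110,150,60),(130,255,255));cs,_=cv2.findContours(m,0,2)
for c in cs:
    if cv2.contourArea(c)>300: print(cv2.contourArea(c),cv2.boundingRect(c),cv2.minAreaRect(c))
c=lambda u,v,w,h,k,im: cv2.resize(im[v:v+h,u:u+w],None,fx=k,fy=k,interpolation=cv2.INTER_CUBIC)
cv2.imwrite("pics/bins.png",np.vstack([c(200,155,240,90,3,t),c(225,190,240,150,2,s)[:, :480].repeat(1,0) if 0 else cv2.copyMakeBorder(c(225,190,240,150,2,s),0,0,0,240,0)]))
E
```

```text
[160.3 280.8] [15.3 16.7] [357.7 292. ] [0.6 2.7] 204 [0.4768 0.284  0.1423] 0.005260826742765573 click [0.4704 0.283  0.1425] 0.000950667512028528
[258.1 278.7] [14.2 14.8] [360.8 253.2] [1.1 5.7] 202 [0.4733 0.121  0.1068] 3.569185787938884e-05 click [0.4719 0.1188 0.1099] 0.0012437194088998236
[383.6 267. ] [12.7 12.9] [354.3 205.2] [0.5 1. ] 198 [ 0.4863 -0.1056  0.0862] 0.0033163319586302607 click [ 0.49   -0.1065  0.0898] 0.002562356162484514
[490.7 288.3] [12.3 13.3] [371.4 175.4] [0.8 1.2] 201 [ 0.4425 -0.3012  0.0711] 0.0036761666605303694 click [ 0.446  -0.3032  0.0676] 0.0011043741739229665
2429.0 (213, 172, 54, 62) ((238.99197387695312, 202.08575439453125), (60.391605377197266, 51.718994140625), 87.20729064941406)
2758.0 (267, 169, 53, 62) ((292.32598876953125, 199.19337463378906), (60.232421875, 50.876949310302734), 86.98721313476562)
2775.5 (319, 166, 53, 63) ((345.200439453125, 196.70620727539062), (60.81882858276367, 50.58879089355469), 86.42366790771484)
2817.5 (373, 163, 53, 63) ((399.2352600097656, 193.21450805664062), (60.740055084228516, 51.27754211425781), 85.8150863647461)
```

View pics/bins.png

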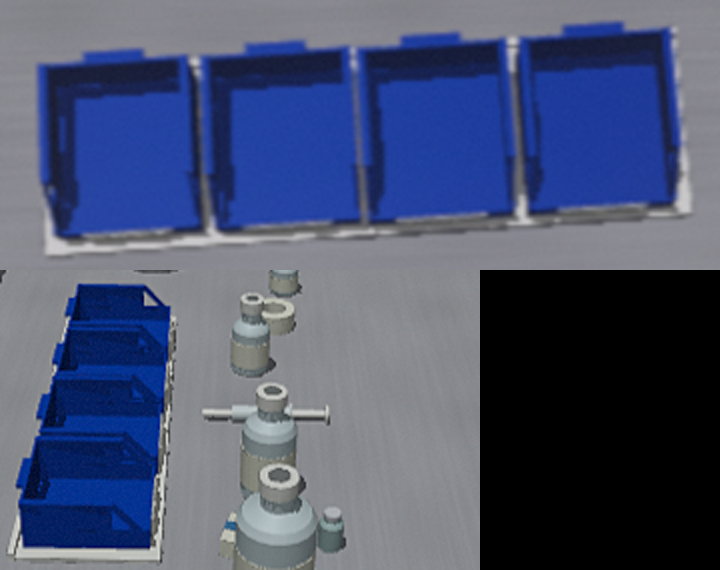

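The crops show four bins; the strip's front corners are at top (215.7,239.3) and (430.7,226), and side (305,335) and (312.5,213.5). The back rim corners are at top (212.7,176.7) and (424,164.3). Next I triangulate the strip and work out the bin centres.

```bash
python3 - <<'E'
from h import *
np.set_printoptions(precision=4,suppress=True)
t=cv2.imread("pics/top0.png");s=cv2.imread("pics/side0.png")
for a,h in zip([(161,282),(259,280),(384,268),(491,289)],[.142,.112,.088,.070]):
    print([plane("top",*ring(t,*a,th)[0],h)[:2] for th in(160,170,180)], [ring(t,*a,th)[1] for th in(160,180)])
for S in [(365,291.5),(361,251.5),(350.3,204),(368.3,176)]: pass
A,ra=tri((215.7,239.3),(305,335));B,rb=tri((430.7,226),(312.5,213.5));print("strip",A,ra,B,rb)
A=plane("top",215.7,239.3,.006);B=plane("top",430.7,226,.006);y=(A-B);L=np.linalg.norm(y);y/=L;x=np.array([y[1],-y[0],0])
c=(A+B)/2+.0625*x;print(A,B,"len",L,"centre",c,"yaw",np.degrees(np.arctan2(x[1],x[0])))
for k in(157.5,52.5,-52.5,-157.5):print(k,c+y*k/1000)
P=plane("top",212.7,176.7,.054);Q=plane("top",424,164.3,.054);print("rim",P,Q,np.linalg.norm(P-Q),"centre",(P+Q)/2-.055*x)
# bins floor by the mid-gap points at rim height
for u,v in((266.5,173.5),(318.5,170),(371,168)):print("gap",plane("top",u,v,.054)-.055*x)
# side cross-check: white strip corner, bin rim near-left corner
E
```

```text
[array([0.4735, 0.2832]), array([0.4716, 0.2845]), array([0.4716, 0.2845])] [array([15.8, 22.5]), array([15.3, 16.7])]
[array([0.4729, 0.1203]), array([0.4728, 0.1202]), array([0.4728, 0.1202])] [array([15. , 16.2]), array([14.2, 14.8])]
[array([ 0.4897, -0.1056]), array([ 0.4896, -0.1057]), array([ 0.4895, -0.1058])] [array([13.5, 14.1]), array([12.7, 12.9])]
[array([ 0.4463, -0.3022]), array([ 0.4462, -0.3021]), array([ 0.4462, -0.302 ])] [array([13.3, 14.4]), array([12.3, 13.3])]
strip [0.5656 0.2249 0.0031] 0.00018529268734100991 [ 0.58   -0.2136  0.0041] 0.0011854714798431901
[0.5652 0.2242 0.006 ] [ 0.5784 -0.2132  0.006 ] len 0.4375294878877845 centre [0.6343 0.0074 0.006 ] yaw 1.7248962356616517
157.5 [0.6296 0.1648 0.006 ]
52.5 [0.6327 0.0599 0.006 ]
-52.5 [ 0.6359 -0.0451  0.006 ]
-157.5 [ 0.639 -0.15   0.006]
rim [0.6825 0.2187 0.054 ] [ 0.6925 -0.1977  0.054 ] 0.416575910556053 centre [0.6326 0.0088 0.054 ]
gap [0.6302 0.1103 0.054 ]
gap [0.6336 0.0075 0.054 ]
gap [ 0.6339 -0.0956  0.054 ]
```

Measured cap heights are 142, 107–110, 86–90 and 68–71 mm, so the order from +y to -y is xlarge, large, medium, small. The strip length and gaps check out. Bins are at (.630,.165), (.633,.060), (.635,-.044) and (.638,-.149), and the tray is at +y. First move: go above xlarge, squaring the tool with the world.

The manual's scale: shifts go in shares of 75 cm and turns go in shares of 360 degrees. Converting my numbers, -0.7227 m / 0.75 = -0.9636, -0.687 m / 0.75 = -0.916, 26.06 degrees / 360 = 0.0724.

Call:
send_path(motion=[{"dx":0.04, "dy":-0.048, "spin":0.0222}, {"dx":0.0733, "dy":-0.096, "spin":0.0444}, {"dx":0.1093, "dy":-0.144, "spin":0.0667}, {"dx":0.1467, "dy":-0.1933, "spin":0.0724}, {"dx":0.1827, "dy":-0.2413, "spin":0.0724}, {"dx":0.2187, "dy":-0.2893, "spin":0.0724}, {"dx":0.2547, "dy":-0.3373, "spin":0.0724}, {"dx":0.292, "dy":-0.3853, "spin":0.0724}, {"dx":0.328, "dy":-0.4333, "spin":0.0724}, {"dx":0.3653, "dy":-0.4813, "spin":0.0724}, {"dx":0.4013, "dy":-0.5293, "spin":0.0724}, {"dx":0.4373, "dy":-0.5787, "spin":0.0724}, {"dx":0.4747, "dy":-0.6267, "spin":0.0724}, {"dx":0.5107, "dy":-0.6747, "spin":0.0724}, {"dx":0.5467, "dy":-0.7227, "spin":0.0724}, {"dx":0.584, "dy":-0.7707, "spin":0.0724}, {"dx":0.62, "dy":-0.8187, "spin":0.0724}, {"dx":0.656, "dy":-0.8667, "spin":0.0724}, {"dx":0.6933, "dy":-0.916, "dz":0.0013, "spin":0.0724}, {"dx":0.7295, "dy":-0.9636, "dz":0.002, "spin":0.0724}], aperture=0.085)

```text
time: 2.1
eef_pos: [0.4702, 0.2852, 0.3019]
eef_rot: [[1.0, 0.001, -0.001], [0.001, -1.0, -0.0], [-0.001, 0.0, -1.0]]
ft_force: [1.2, -0.5, 0.6]
grip_width: 0.085
grasp_force: 0.0
```

In the tool's units: 0.109 m / 0.75 = 0.1453, 0.1 m / 0.75 = 0.1333.

Call:
send_path(motion=[{"dz":0.04}, {"dz":0.08}, {"dz":0.1133}, {"dz":0.1333}, {"dz":0.1453}, {"dz":0.1453}, {"dz":0.1453}])

```text
time: 2.8
eef_pos: [0.4712, 0.2834, 0.1944]
eef_rot: [[1.0, -0.0, 0.001], [-0.0, -1.0, 0.001], [0.001, -0.001, -1.0]]
ft_force: [0.2, -0.2, 0.7]
grip_width: 0.0847
grasp_force: 0.0
```

Call:
send_path(motion=[{}, {}, {}, {}, {}, {}, {}, {}], aperture=0.0)

```text
time: 3.6
eef_pos: [0.471, 0.2836, 0.1942]
eef_rot: [[1.0, -0.0, 0.001], [-0.0, -1.0, 0.001], [0.001, -0.001, -1.0]]
ft_force: [0.5, 1.3, 6.0]
grip_width: 0.0275
grasp_force: 59.2
```

In the tool's units: -0.14 m / 0.75 = -0.1867, -0.135 m / 0.75 = -0.18.

Call:
send_path(motion=[{"dz":-0.0067}, {"dz":-0.02}, {"dz":-0.04}, {"dz":-0.0667}, {"dz":-0.0933}, {"dz":-0.12}, {"dz":-0.1467}, {"dz":-0.1667}, {"dz":-0.18}, {"dz":-0.1867}, {"dz":-0.1867}])

```text
time: 4.7
eef_pos: [0.4706, 0.2832, 0.3339]
eef_rot: [[1.0, 0.0, 0.001], [0.0, -1.0, 0.0], [0.001, -0.0, -1.0]]
ft_force: [-0.4, -0.8, -2.7]
grip_width: 0.0279
grasp_force: 59.4
```

```bash
python3 - <<'E'
from h import *
a=env.grab_frame("side")[:,:,::-1];b=env.grab_frame("top")[:,:,::-1]
cv2.imwrite("pics/lift1.png",np.hstack([a[100:400,200:500],b[150:450,50:350]]))
E
```

```text
(no output)
```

View pics/lift1.png

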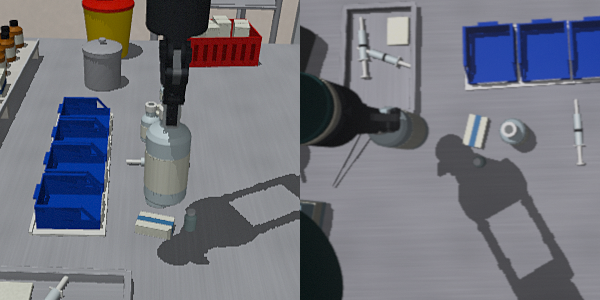

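The side view shows the xlarge bottle hanging upright in the fingers at about (167,160) in the crop, well clear of the counter. Carrying it to the -y bin.

In the tool's units: 0.4322 m / 0.75 = 0.5763, 0.167 m / 0.75 = 0.2227.

Call:
send_path(motion=[{"dx":0.0027, "dy":0.008}, {"dx":0.0093, "dy":0.024}, {"dx":0.0187, "dy":0.048}, {"dx":0.0333, "dy":0.0867}, {"dx":0.0493, "dy":0.1293}, {"dx":0.0667, "dy":0.1733}, {"dx":0.0853, "dy":0.22}, {"dx":0.104, "dy":0.2667}, {"dx":0.1213, "dy":0.3133}, {"dx":0.1387, "dy":0.36}, {"dx":0.1573, "dy":0.4067}, {"dx":0.1747, "dy":0.4507}, {"dx":0.1893, "dy":0.4907}, {"dx":0.2013, "dy":0.5227}, {"dx":0.212, "dy":0.548}, {"dx":0.2187, "dy":0.5653}, {"dx":0.2227, "dy":0.5747}, {"dx":0.2227, "dy":0.5763}, {"dx":0.2227, "dy":0.5763}, {"dx":0.2227, "dy":0.5763}])

```text
time: 6.8
eef_pos: [0.6373, -0.148, 0.3334]
eef_rot: [[1.0, 0.001, -0.0], [0.001, -1.0, 0.0], [-0.0, -0.0, -1.0]]
ft_force: [-0.8, 0.3, -2.3]
grip_width: 0.0279
grasp_force: 59.6
```

Call:
send_path(motion=[{"dz":0.0067}, {"dz":0.02}, {"dz":0.04}, {"dz":0.0667}, {"dz":0.0933}, {"dz":0.12}, {"dz":0.14}, {"dz":0.1533}, {"dz":0.1613}, {"dz":0.1653}, {"dz":0.1667}, {"dz":0.1667}, {"dz":0.1667}, {"dz":0.1667}])

```text
time: 8.2
eef_pos: [0.6379, -0.1491, 0.2092]
eef_rot: [[1.0, -0.0, 0.001], [-0.0, -1.0, -0.0], [0.001, 0.0, -1.0]]
ft_force: [-0.0, 0.4, -3.3]
grip_width: 0.0278
grasp_force: 59.6
```

```bash
python3 - <<'E'
from h import *
a=env.grab_frame("side")[:,:,::-1];b=env.grab_frame("top")[:,:,::-1]
cv2.imwrite("pics/p1.png",np.hstack([cv2.resize(a[130:330,230:380],None,fx=2,fy=2),cv2.resize(b[100:300,300:500],None,fx=2,fy=2)]))
E
```

```text
(no output)
```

View pics/p1.png

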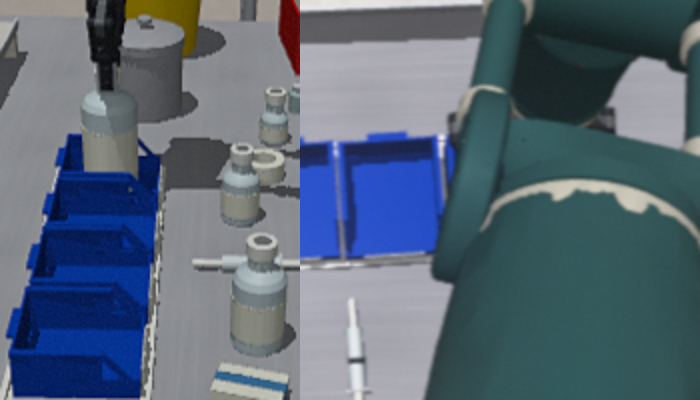

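The bottle hangs upright inside the far bin (crop (110,130)), clear of the walls. Creeping it down to the floor.

In the tool's units: 0.005 m / 0.75 = 0.0067, 0.001 m / 0.75 = 0.0013.

Call:
send_path(motion=[{"dz":0.0013}, {"dz":0.0027}, {"dz":0.004}, {"dz":0.0053}, {"dz":0.006}, {"dz":0.0067}, {"dz":0.0067}, {"dz":0.0067}])

```text
time: 9.1
eef_pos: [0.6375, -0.149, 0.2034]
eef_rot: [[1.0, -0.0, 0.0], [-0.0, -1.0, -0.0], [0.0, 0.0, -1.0]]
ft_force: [0.5, 0.1, -3.6]
grip_width: 0.0279
grasp_force: 59.6
```

Call:
send_path(motion=[{"dz":0.0007}, {"dz":0.0007}, {"dz":0.0013}, {"dz":0.0013}])

```text
time: 9.5
eef_pos: [0.6379, -0.149, 0.2034]
eef_rot: [[1.0, -0.0, 0.001], [-0.0, -1.0, -0.0], [0.001, 0.0, -1.0]]
ft_force: [-0.0, 0.3, 3.8]
grip_width: 0.0277
grasp_force: 60.1
```

Call:
send_path(motion=[{}, {}, {}, {}, {}], aperture=0.048)

```text
time: 10.0
eef_pos: [0.6375, -0.149, 0.2023]
eef_rot: [[1.0, -0.0, -0.0], [-0.0, -1.0, -0.0], [-0.0, 0.0, -1.0]]
ft_force: [0.6, 1.2, 0.1]
grip_width: 0.0481
grasp_force: 0.0
```

Call:
send_path(motion=[{"dz":-0.0067}, {"dz":-0.02}, {"dz":-0.04}, {"dz":-0.0667}, {"dz":-0.0933}, {"dx":-0.02, "dy":-0.032, "dz":-0.1}, {"dx":-0.0467, "dy":-0.076, "dz":-0.1}, {"dx":-0.0733, "dy":-0.12, "dz":-0.1}, {"dx":-0.1, "dy":-0.164, "dz":-0.1}, {"dx":-0.1267, "dy":-0.2067, "dz":-0.1}, {"dx":-0.1533, "dy":-0.2507, "dz":-0.1}, {"dx":-0.18, "dy":-0.2933, "dz":-0.1}, {"dx":-0.2, "dy":-0.3267, "dz":-0.1}, {"dx":-0.2133, "dy":-0.3493, "dz":-0.1}, {"dx":-0.22, "dy":-0.3593, "dz":-0.1}, {"dx":-0.22, "dy":-0.3593, "dz":-0.1}, {"dx":-0.22, "dy":-0.3593, "dz":-0.1}])

```text
time: 11.7
eef_pos: [0.4731, 0.1201, 0.2782]
eef_rot: [[1.0, 0.0, 0.002], [0.0, -1.0, -0.0], [0.002, 0.0, -1.0]]
ft_force: [0.5, -0.1, 0.2]
grip_width: 0.0476
grasp_force: 0.0
```

```bash
python3 - <<'E'
from h import *
a=env.grab_frame("side")[:,:,::-1];b=env.grab_frame("top")[:,:,::-1]
cv2.imwrite("pics/p2.png",np.hstack([cv2.resize(a[130:330,230:430],None,fx=2,fy=2),cv2.resize(b[130:330,240:440],None,fx=2,fy=2)]))
E
```

```text
(no output)
```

View pics/p2.png

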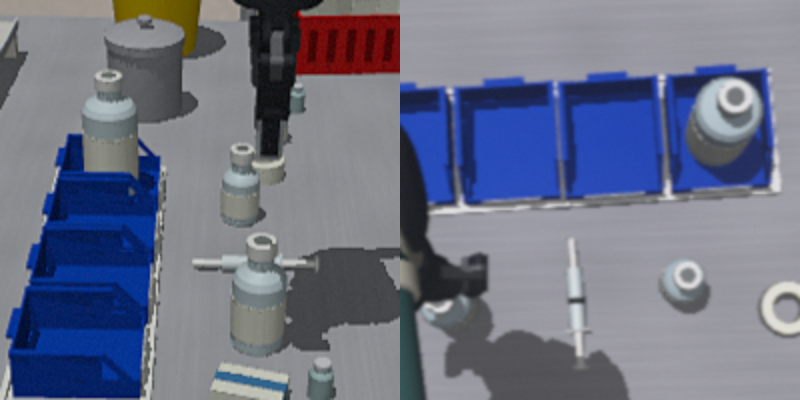

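The xlarge bottle stands upright and free in its bin, cap at about (735,98) in the right crop. Now grasping the large one.

In the tool's units: 0.114 m / 0.75 = 0.152, 0.07 m / 0.75 = 0.0933.

Call:
send_path(motion=[{"dz":0.02}, {"dz":0.0533}, {"dz":0.0933}, {"dz":0.1267}, {"dz":0.144}, {"dz":0.152}, {"dz":0.152}, {"dz":0.152}], aperture=0.075)

```text
time: 12.6
eef_pos: [0.4734, 0.1205, 0.1643]
eef_rot: [[1.0, -0.0, 0.002], [-0.0, -1.0, 0.0], [0.002, -0.0, -1.0]]
ft_force: [-0.4, 0.6, 1.3]
grip_width: 0.0751
grasp_force: 0.0
```

Call:
send_path(motion=[{}, {}, {}, {}, {}, {}, {}, {}], aperture=0.0)

```text
time: 13.4
eef_pos: [0.4732, 0.1205, 0.1643]
eef_rot: [[1.0, 0.0, 0.002], [0.0, -1.0, 0.0], [0.002, -0.0, -1.0]]
ft_force: [-1.1, -0.3, 5.9]
grip_width: 0.0258
grasp_force: 58.8
```

Call:
send_path(motion=[{"dz":-0.0067}, {"dz":-0.02}, {"dz":-0.04}, {"dz":-0.0667}, {"dz":-0.0867}, {"dz":-0.1}, {"dz":-0.1067}, {"dz":-0.1067}])

```text
time: 14.2
eef_pos: [0.4727, 0.1206, 0.244]
eef_rot: [[1.0, -0.0, 0.001], [-0.0, -1.0, 0.0], [0.001, -0.0, -1.0]]
ft_force: [-0.7, -0.4, -2.0]
grip_width: 0.0258
grasp_force: 59.0
```

In the tool's units: 0.1645 m / 0.75 = 0.2193, 0.162 m / 0.75 = 0.216.

Call:
send_path(motion=[{"dx":0.004, "dy":0.004}, {"dx":0.0133, "dy":0.0133}, {"dx":0.0293, "dy":0.0293}, {"dx":0.0507, "dy":0.0507}, {"dx":0.0747, "dy":0.076}, {"dx":0.1, "dy":0.1013}, {"dx":0.1253, "dy":0.1267}, {"dx":0.1493, "dy":0.152}, {"dx":0.172, "dy":0.1747}, {"dx":0.1907, "dy":0.1933}, {"dx":0.204, "dy":0.2067}, {"dx":0.2133, "dy":0.216}, {"dx":0.216, "dy":0.2193}, {"dx":0.216, "dy":0.2193}, {"dx":0.216, "dy":0.2193}])

```text
time: 15.7
eef_pos: [0.6341, -0.0436, 0.2433]
eef_rot: [[1.0, 0.0, -0.001], [0.0, -1.0, 0.0], [-0.001, -0.0, -1.0]]
ft_force: [0.1, 0.3, -1.7]
grip_width: 0.0258
grasp_force: 59.0
```

Call:
send_path(motion=[{"dz":0.0067}, {"dz":0.0187}, {"dz":0.036}, {"dz":0.056}, {"dz":0.072}, {"dz":0.0813}, {"dz":0.0853}, {"dz":0.0867}, {"dz":0.0867}, {"dz":0.0867}, {"dz":0.088}, {"dz":0.0893}, {"dz":0.0907}, {"dz":0.092}, {"dz":0.0933}, {"dz":0.0933}, {"dz":0.094}, {"dz":0.094}])

```text
time: 17.5
eef_pos: [0.6349, -0.044, 0.1734]
eef_rot: [[1.0, -0.0, 0.001], [-0.0, -1.0, -0.0], [0.001, 0.0, -1.0]]
ft_force: [-0.8, -0.7, 2.0]
grip_width: 0.0258
grasp_force: 59.3
```

Call:
send_path(motion=[{}, {}, {}, {}, {}], aperture=0.048)

```text
time: 18.0
eef_pos: [0.6345, -0.044, 0.1728]
eef_rot: [[1.0, -0.0, -0.0], [-0.0, -1.0, -0.0], [-0.0, 0.0, -1.0]]
ft_force: [-0.1, 0.9, 0.2]
grip_width: 0.0483
grasp_force: 0.0
```

Call:
send_path(motion=[{"dz":-0.0067}, {"dz":-0.02}, {"dz":-0.04}, {"dz":-0.0667}, {"dz":-0.0867}, {"dx":-0.016, "dy":0.0067, "dz":-0.0933}, {"dx":-0.0467, "dy":0.02, "dz":-0.0933}, {"dx":-0.08, "dy":0.0333, "dz":-0.0933}, {"dx":-0.1133, "dy":0.048, "dz":-0.0933}, {"dx":-0.1467, "dy":0.0627, "dz":-0.0933}, {"dx":-0.1733, "dy":0.0733, "dz":-0.0933}, {"dx":-0.1867, "dy":0.08, "dz":-0.0933}, {"dx":-0.1939, "dy":0.0823, "dz":-0.0933}, {"dx":-0.1939, "dy":0.0823, "dz":-0.0933}, {"dx":-0.1939, "dy":0.0823, "dz":-0.0933}])

```text
time: 19.5
eef_pos: [0.4897, -0.1057, 0.2431]
eef_rot: [[1.0, -0.0, 0.001], [-0.0, -1.0, 0.0], [0.001, -0.0, -1.0]]
ft_force: [-0.4, 0.1, 0.6]
grip_width: 0.0481
grasp_force: 0.0
```

Call:
send_path(motion=[{}, {}], aperture=0.075)

```text
time: 19.7
eef_pos: [0.4897, -0.1055, 0.2428]
eef_rot: [[1.0, 0.001, 0.0], [0.001, -1.0, 0.0], [0.0, -0.0, -1.0]]
ft_force: [-0.8, -0.4, 0.0]
grip_width: 0.0742
grasp_force: 0.0
```

In the tool's units: 0.1025 m / 0.75 = 0.1367, 0.097 m / 0.75 = 0.1293.

Call:
send_path(motion=[{"dz":0.02}, {"dz":0.0533}, {"dz":0.0867}, {"dz":0.1133}, {"dz":0.1293}, {"dz":0.1367}, {"dz":0.1367}, {"dz":0.1367}])

```text
time: 20.5
eef_pos: [0.4898, -0.1059, 0.1411]
eef_rot: [[1.0, 0.0, 0.001], [0.0, -1.0, -0.0], [0.001, 0.0, -1.0]]
ft_force: [0.5, -0.9, -0.6]
grip_width: 0.0754
grasp_force: 0.0
```

Call:
send_path(motion=[{}, {}, {}, {}, {}, {}, {}, {}], aperture=0.0)

```text
time: 21.3
eef_pos: [0.4897, -0.106, 0.1412]
eef_rot: [[1.0, 0.0, 0.001], [0.0, -1.0, -0.001], [0.001, 0.001, -1.0]]
ft_force: [-0.4, -0.3, 5.4]
grip_width: 0.0238
grasp_force: 58.8
```

Call:
send_path(motion=[{"dz":-0.0067}, {"dz":-0.02}, {"dz":-0.04}, {"dz":-0.0667}, {"dz":-0.0867}, {"dz":-0.1}, {"dz":-0.1067}, {"dz":-0.1067}])

```text
time: 22.1
eef_pos: [0.4893, -0.1058, 0.221]
eef_rot: [[1.0, -0.0, 0.001], [-0.0, -1.0, -0.0], [0.001, 0.0, -1.0]]
ft_force: [-0.3, 0.3, -1.6]
grip_width: 0.0238
grasp_force: 58.8
```

```bash
python3 - <<'E'
from h import *
a=env.grab_frame("side")[:,:,::-1];b=env.grab_frame("top")[:,:,::-1]
cv2.imwrite("pics/p3.png",np.hstack([cv2.resize(a[130:330,230:430],None,fx=2,fy=2),cv2.resize(b[130:330,240:440],None,fx=2,fy=2)]))
E
```

```text
(no output)
```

View pics/p3.png

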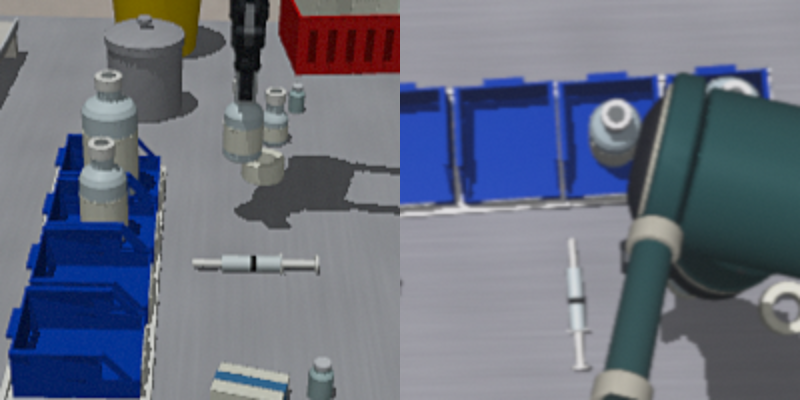

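The large bottle stands upright in its bin (right crop (615,125)), and the medium one is held upright (left crop (243,125)). On to bin 2.

In the tool's units: -0.1655 m / 0.75 = -0.2207, 0.1435 m / 0.75 = 0.1913.

Call:
send_path(motion=[{"dx":0.004, "dy":-0.004}, {"dx":0.012, "dy":-0.0133}, {"dx":0.0267, "dy":-0.0307}, {"dx":0.0453, "dy":-0.052}, {"dx":0.0667, "dy":-0.076}, {"dx":0.0893, "dy":-0.1027}, {"dx":0.112, "dy":-0.1293}, {"dx":0.1333, "dy":-0.1533}, {"dx":0.1533, "dy":-0.176}, {"dx":0.1693, "dy":-0.1947}, {"dx":0.1813, "dy":-0.2093}, {"dx":0.1893, "dy":-0.2173}, {"dx":0.1913, "dy":-0.2207}, {"dx":0.1913, "dy":-0.2207}, {"dx":0.1913, "dy":-0.2207}])

```text
time: 23.7
eef_pos: [0.6322, 0.0592, 0.2203]
eef_rot: [[1.0, -0.001, -0.001], [-0.001, -1.0, -0.0], [-0.001, 0.0, -1.0]]
ft_force: [0.0, -0.3, -1.4]
grip_width: 0.0238
grasp_force: 58.9
```

Call:
send_path(motion=[{"dz":0.0067}, {"dz":0.0187}, {"dz":0.036}, {"dz":0.056}, {"dz":0.072}, {"dz":0.0813}, {"dz":0.0853}, {"dz":0.0867}, {"dz":0.0867}, {"dz":0.0867}, {"dz":0.088}, {"dz":0.0893}, {"dz":0.0907}, {"dz":0.092}, {"dz":0.0933}, {"dz":0.0933}, {"dz":0.094}, {"dz":0.094}])

```text
time: 25.5
eef_pos: [0.6329, 0.0598, 0.1503]
eef_rot: [[1.0, -0.0, 0.001], [-0.0, -1.0, 0.0], [0.001, -0.0, -1.0]]
ft_force: [-0.3, -0.0, 1.8]
grip_width: 0.0239
grasp_force: 59.0
```

Call:
send_path(motion=[{}, {}, {}, {}, {}], aperture=0.048)

```text
time: 26.0
eef_pos: [0.6326, 0.0598, 0.1498]
eef_rot: [[1.0, -0.0, -0.0], [-0.0, -1.0, 0.0], [-0.0, -0.0, -1.0]]
ft_force: [-0.2, -0.7, -0.1]
grip_width: 0.0482
grasp_force: 0.0
```

Call:
send_path(motion=[{"dz":-0.0067}, {"dz":-0.02}, {"dz":-0.04}, {"dz":-0.0667}, {"dz":-0.0867}, {"dx":-0.0267, "dy":0.0133, "dz":-0.0933}, {"dx":-0.06, "dy":0.04, "dz":-0.0933}, {"dx":-0.0933, "dy":0.08, "dz":-0.0933}, {"dx":-0.12, "dy":0.1267, "dz":-0.0933}, {"dx":-0.1467, "dy":0.1733, "dz":-0.0933}, {"dx":-0.1733, "dy":0.2267, "dz":-0.0933}, {"dx":-0.1933, "dy":0.28, "dz":-0.0933}, {"dx":-0.2133, "dy":0.3333, "dz":-0.0933}, {"dx":-0.2267, "dy":0.38, "dz":-0.0933}, {"dx":-0.2373, "dy":0.42, "dz":-0.0933}, {"dx":-0.244, "dy":0.4533, "dz":-0.0933}, {"dx":-0.2489, "dy":0.4733, "dz":-0.0933}, {"dx":-0.2489, "dy":0.4827, "dz":-0.0933}, {"dx":-0.2489, "dy":0.4827, "dz":-0.0933}, {"dx":-0.2489, "dy":0.4827, "dz":-0.0933}])

```text
time: 28.0
eef_pos: [0.4462, -0.3014, 0.2199]
eef_rot: [[1.0, 0.0, -0.0], [0.0, -1.0, 0.001], [-0.0, -0.001, -1.0]]
ft_force: [-0.5, -0.5, -1.1]
grip_width: 0.0481
grasp_force: 0.0
```

Call:
send_path(motion=[{}, {}], aperture=0.075)

```text
time: 28.2
eef_pos: [0.4462, -0.3013, 0.2198]
eef_rot: [[1.0, 0.001, -0.0], [0.001, -1.0, 0.0], [-0.0, -0.0, -1.0]]
ft_force: [0.9, -0.7, 0.3]
grip_width: 0.0745
grasp_force: 0.0
```

```bash
python3 - <<'E'
from h import *
a=env.grab_frame("side")[:,:,::-1];b=env.grab_frame("top")[:,:,::-1]
cv2.imwrite("pics/p4.png",np.hstack([cv2.resize(a[130:330,230:430],None,fx=2,fy=2),cv2.resize(b[130:330,220:420],None,fx=2,fy=2)]))
E
```

```text
(no output)
```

View pics/p4.png

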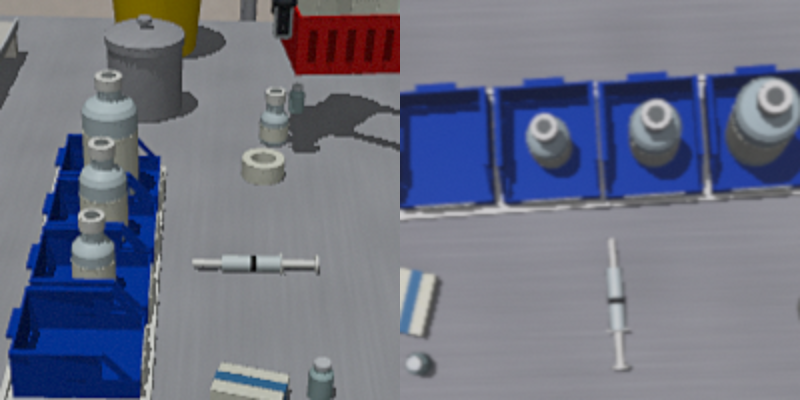

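Three bottles stand upright in the right bins (right crop caps at (543,128), (655,115) and (775,97)). Now the small one.

In the tool's units: 0.097 m / 0.75 = 0.1293, 0.093 m / 0.75 = 0.124.

Call:
send_path(motion=[{"dz":0.02}, {"dz":0.0533}, {"dz":0.0867}, {"dz":0.1107}, {"dz":0.124}, {"dz":0.1293}, {"dz":0.1293}, {"dz":0.1293}])

```text
time: 29.1
eef_pos: [0.4465, -0.3026, 0.1237]
eef_rot: [[1.0, 0.0, 0.001], [0.0, -1.0, -0.001], [0.001, 0.001, -1.0]]
ft_force: [0.9, 0.1, 0.1]
grip_width: 0.0748
grasp_force: 0.0
```

Call:
send_path(motion=[{}, {}, {}, {}, {}, {}, {}, {}], aperture=0.0)

```text
time: 29.9
eef_pos: [0.4464, -0.3026, 0.1236]
eef_rot: [[1.0, 0.0, 0.001], [0.0, -1.0, -0.001], [0.001, 0.001, -1.0]]
ft_force: [-0.3, -0.1, 5.2]
grip_width: 0.0239
grasp_force: 58.7
```

Call:
send_path(motion=[{"dz":-0.0067}, {"dz":-0.02}, {"dz":-0.04}, {"dz":-0.0667}, {"dz":-0.0867}, {"dz":-0.1}, {"dz":-0.1067}, {"dz":-0.1067}])

```text
time: 30.7
eef_pos: [0.4462, -0.3025, 0.2038]
eef_rot: [[1.0, -0.0, 0.001], [-0.0, -1.0, -0.001], [0.001, 0.001, -1.0]]
ft_force: [0.5, 0.0, -0.5]
grip_width: 0.0233
grasp_force: 58.8
```

Call:
send_path(motion=[{"dy":-0.0133}, {"dy":-0.04}, {"dy":-0.0733}, {"dy":-0.1133}, {"dy":-0.16}, {"dy":-0.2067}, {"dy":-0.2533}, {"dx":0.0067, "dy":-0.3}, {"dx":0.02, "dy":-0.3467}, {"dx":0.04, "dy":-0.3933}, {"dx":0.0667, "dy":-0.44}, {"dx":0.096, "dy":-0.48}, {"dx":0.1293, "dy":-0.52}, {"dx":0.1627, "dy":-0.5533}, {"dx":0.1933, "dy":-0.584}, {"dx":0.2173, "dy":-0.604}, {"dx":0.236, "dy":-0.6173}, {"dx":0.2447, "dy":-0.6227}, {"dx":0.2447, "dy":-0.6227}, {"dx":0.2447, "dy":-0.6227}])

```text
time: 32.7
eef_pos: [0.6284, 0.1644, 0.202]
eef_rot: [[1.0, -0.0, -0.002], [-0.0, -1.0, -0.001], [-0.002, 0.001, -1.0]]
ft_force: [0.6, -0.4, 0.6]
grip_width: 0.0238
grasp_force: 58.9
```

In the tool's units: 0.0705 m / 0.75 = 0.094, 0.07 m / 0.75 = 0.0933.

Call:
send_path(motion=[{}, {"dz":0.0067}, {"dz":0.0187}, {"dz":0.036}, {"dz":0.056}, {"dz":0.072}, {"dz":0.0813}, {"dz":0.0853}, {"dz":0.0867}, {"dz":0.0867}, {"dz":0.0867}, {"dz":0.088}, {"dz":0.0893}, {"dz":0.0907}, {"dz":0.092}, {"dz":0.0933}, {"dz":0.0933}, {"dz":0.094}, {"dz":0.094}])

```text
time: 34.6
eef_pos: [0.6296, 0.1648, 0.1327]
eef_rot: [[1.0, 0.0, 0.0], [0.0, -1.0, 0.0], [0.0, -0.0, -1.0]]
ft_force: [-0.7, -0.3, 0.8]
grip_width: 0.0235
grasp_force: 59.0
```

```bash
python3 - <<'E'
from h import *
a=env.grab_frame("side")[:,:,::-1]
cv2.imwrite("pics/p5.png",cv2.resize(a[180:350,210:360],None,fx=3,fy=3))
E
```

```text
(no output)
```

View pics/p5.png

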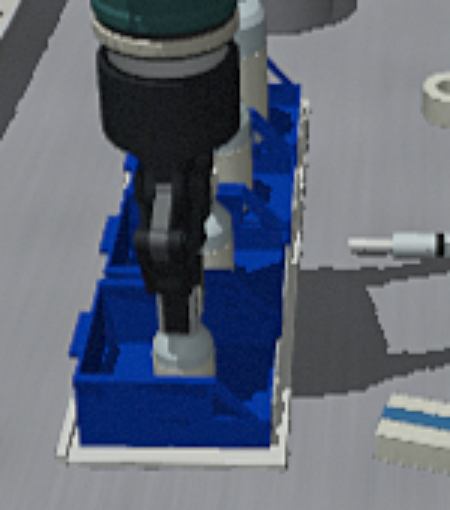

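The small bottle is upright in the tray-side bin (crop (185,350)). I'll make sure it is seated with a tiny extra creep.

In the tool's units: 0.0006 m / 0.75 = 0.0008, 0.0003 m / 0.75 = 0.0004.

Call:
send_path(motion=[{"dz":0.0004}, {"dz":0.0008}, {"dz":0.0008}])

```text
time: 34.95
eef_pos: [0.6298, 0.1648, 0.1327]
eef_rot: [[1.0, 0.0, 0.001], [0.0, -1.0, 0.0], [0.001, -0.0, -1.0]]
ft_force: [-2.0, -0.7, 5.2]
grip_width: 0.0236
grasp_force: 59.3
```

Seated: the force rose to 5 N. Release and retreat.

Call:
send_path(motion=[{}, {}, {}, {}, {}], aperture=0.048)

```text
time: 35.45
eef_pos: [0.6293, 0.1648, 0.1315]
eef_rot: [[1.0, -0.0, -0.0], [-0.0, -1.0, -0.0], [-0.0, 0.0, -1.0]]
ft_force: [-0.7, 0.7, 0.3]
grip_width: 0.0481
grasp_force: 0.0
```

Call:
send_path(motion=[{"dz":-0.0067}, {"dz":-0.02}, {"dz":-0.04}, {"dz":-0.0667}, {"dz":-0.1}, {"dz":-0.1333}, {"dx":-0.04, "dz":-0.16}, {"dx":-0.08, "dy":-0.0267, "dz":-0.1733}, {"dx":-0.1333, "dy":-0.0533, "dz":-0.1867}, {"dx":-0.1733, "dy":-0.0933, "dz":-0.2}, {"dx":-0.2, "dy":-0.1333, "dz":-0.2}, {"dx":-0.2133, "dy":-0.16, "dz":-0.2}, {"dx":-0.2133, "dy":-0.1733, "dz":-0.2}, {"dx":-0.2133, "dy":-0.1733, "dz":-0.2}, {"dx":-0.2133, "dy":-0.1733, "dz":-0.2}, {"dx":-0.2133, "dy":-0.1733, "dz":-0.2}])

```text
time: 37.05
eef_pos: [0.4702, 0.2939, 0.2818]
eef_rot: [[1.0, -0.001, -0.0], [-0.001, -1.0, -0.001], [-0.0, 0.001, -1.0]]
ft_force: [-0.1, 0.3, -0.1]
grip_width: 0.0479
grasp_force: 0.0
```

```bash
python3 - <<'E'
from h import *
a=env.grab_frame("side")[:,:,::-1];b=env.grab_frame("top")[:,:,::-1]
cv2.imwrite("pics/p6.png",np.hstack([cv2.resize(a[130:350,210:360],None,fx=2,fy=2),cv2.resize(b[130:350,200:440],None,fx=2,fy=2)]))
E
```

```text
(no output)
```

View pics/p6.png

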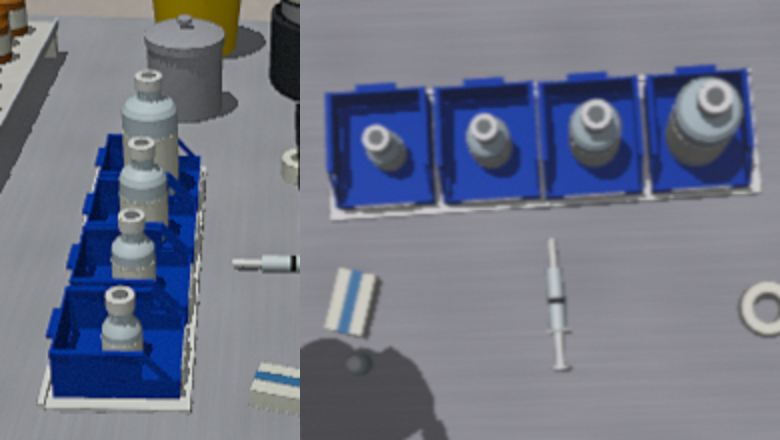

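All four bottles stand upright in order of size: right crop caps at (377,138), (483,128), (597,113) and (715,97). The arm is clear.

```bash
python3 -c "
from cell import env
print(env.sign_off())"
```

```text
the job is handed in; nothing more can be done
None
```

The four bottles stand upright, one in each bin, from the smallest next to the tray to the largest farthest from it; all are released, and the job was handed in at about 37 s.

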